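# Mount the acrylic panel and lock the photo holder's clip

## Task

Slide the acrylic panel edgewise down into the slot of the steel photo holder until it stands on the slot's floor, and let go of it. Then take the locking key out of its wooden rest, put its foot bar through the holder's key socket, push it fully home against the spring until its flange is flush on the socket, turn it a quarter turn clockwise (seen from above), and finish still gripping the key and pressing it fully home: do not let go. Leave the other things on the shelf where they are.

Things in the scene. Friction and masses are not known exactly. Their poses are not given: they have to be found in the camera images.
- holder: Steel photo holder, fixed, base plate 90 (x) x 190 (y) x 12 mm high; origin at the centre of its underside. At y = +52 mm is the narrow panel slot, at y = -55 mm a square steel key socket 64 x 64 mm, 60 mm high. A leaf of spring steel (the clip, 30 mm wide, top at 59 mm) stands 16 mm to the +x side of the slot's middle; it closes on the panel as the key is pushed in.
- slot (a point): Centre of the slot's mouth, 45 mm above the shelf, axes as the holder's. The slot is 13 mm wide (x), 77 mm long (y), its floor 12 mm above the shelf; its two long sides flare out above 43 mm to a mouth 23 mm wide at 48 mm.
- socket (a point): Centre of the key socket's top face, 60 mm above the shelf, axes as the holder's. It has an opening 47 (x) x 18 (y) mm in a lip 8 mm thick, over a cavity in which the key's foot bar can turn once its top is under the lip (key within 6 mm of home): only clockwise seen from above, up to stops at about 90 to 105 degrees. Let go after turning, the key rises 6 mm and stays caught.
- panel: Clear acrylic panel with a landscape print, 8 mm thick (x), 70 mm wide (y), 90 mm tall (z), 60 g, loose, standing upright on edge in a wooden stand; origin at the centre of its lower edge. It can go into the slot either way round.
- panel_top (a point): Centre of the panel's upper edge, 90 mm above its origin.
- stand: Wooden stand that the panel starts in, fixed, 50 (x) x 100 (y) x 22 mm high, origin at the centre of its underside; its slot (along y) is 11 mm wide, 18 mm deep, floor 4 mm above the shelf.
- key: T-handled locking key, loose, 80 g, 60 mm tall, upright in its rest; origin at its underside's centre. From below: steel foot bar 40 (x) x 12 (y) x 10 mm high; round shank 12 mm across up to 24 mm; plastic flange 56 mm across, 24 to 30 mm; upright grip plate 40 (x) x 14 (y) mm, 30 to 60 mm, parallel to the bar. Home, the flange lies on the socket's top. Goes in either way round.
- key_grip (a point): Middle of the key's grip plate, 50 mm above the key's origin.
- rest: Wooden rest that the key starts in, fixed, 80 (x) x 50 (y) x 20 mm high, origin at the centre of its underside; its pocket is 45 (x) x 16 (y) mm, 16 mm deep, floor 4 mm above the shelf.
- clip (a joint): Travel of the holder's clip towards the panel in m: 0 open, about 0.0125 with the key fully home. It follows the push by itself.
- plunger (a joint): Spring plunger, a brass disc 22 mm across inside the socket; value = how far it is pushed down in m. At 0 its top is 10 mm below the socket's top face; it pushes back with 3 N at 0, and 8 N at 0.014, the key fully home.
- bottle: Bystander: cobalt glass bottle with cork-tipped stopper, 72 mm across, 193 mm tall, origin at its base centre.
- mug: Bystander: empty white mug, 82 mm across, 92 mm tall, origin at its base centre.
- car: Bystander: wooden toy car, 110 (x) x 65 (y) x 56 mm high, origin under its centre.
- candle: Bystander: brass candle holder with a stub, 68 mm across, 48 mm tall, origin at its base centre.
- clock: Bystander: small round clock, 40 (x) x 90 (y) x 95 mm high, origin at its base centre.
- pebble: Bystander: marble pebble, 60 mm across, 23 mm high, origin at its base centre.
Things that resemble listed ones, but are neither listed nor needed, are in the scene too. What is meant by the key is not turquoise, and is the smaller of those in its own colour.

How it is judged:
On the way, in this order (a step that is already met when the one before it is completed fails the run):
1. the panel stands in the holder's slot, on its floor, and is let go (z of panel in the frame of holder below 0.018 m and horizontal distance between panel and slot below 0.01 m and angle between panel's own z axis and vertical below 0.22 rad and contact force between the fingers and panel below 0.1 N and linear speed of panel below 0.03 m/s), for 0.2 s.
2. the key's foot bar is pushed through the socket's opening, below the lip (z of key in the frame of holder below 0.042 m and horizontal distance between key and socket below 0.008 m), for 0.1 s.
At the end, for the whole second after the job is handed in: Panel on the slot floor (6 mm in height, 10 mm sideways, 0.22 rad upright), not touched by the fingers. Key in the socket, a quarter turn (within 0.35 rad) from entry, flange within 3 mm of flush, upright within 0.12 rad, still, gripped with over 1 N; clip closed over 8 mm (z of panel in the frame of holder below 0.018 m and horizontal distance between panel and slot below 0.01 m and angle between panel's own z axis and vertical below 0.22 rad and contact force between the fingers and panel below 0.1 N and z of key in the frame of holder below 0.039 m and horizontal distance between key and socket below 0.008 m and angle between the x axis of key and the y axis of holder, either way round below 0.35 rad and angle between key's own z axis and vertical below 0.12 rad and contact force between the fingers and key above 1 N and value of joint clip above 0.008 m and linear speed of key below 0.02 m/s); the arm keeps its last pose, push and grip.
It fails at once if a bystander is moved by more than 30 mm (distance of any of bottle, mug, car, candle, clock, pebble from where it was at the start of the episode above 0.03 m).
It also fails if it takes over 69 s, if anything falls off the work surface, if the arm or the gripper's body presses on something with over 40 N, if the wrist force passes 120 N, or if a joint passes its speed limit or range.

## Robot

A 7-joint arm with a two-finger parallel gripper is mounted at the origin on the work surface. World frame = base frame: x ahead of the robot, y to its left, z up, the work surface at z = 0. Lengths are in m, angles in rad, forces in N, time in s.
With the tool pointing down it reaches from about 0.4 to 0.85 m from the base axis. Payload 4.4 kg.
Tool frame: the origin (TCP) lies between the finger pads; the fingertips stand 25 mm ahead of it and the grasp point (between the pads) lies 6 mm ahead of it (tips_ahead is the distance from the TCP to the fingertips, in m); z points along the fingers, y is the line along which they close (so a half turn about z gives the same grasp; the last joint's range is limited). The gripper opens to 94 mm and grips with 3 to 60 N. Pads are 16 mm wide; open, the fingers measure 119 mm over their backs; the gripper's body (75 mm by 177 mm) begins 78 mm behind the grasp point.
Start: joints at [-1.276, 0.628, 0.038, 1.517, -0.027, 0.996, -0.02], TCP at [0.229, 0.608, 0.23] pointing down, gripper open.
Joint ranges: [-3.06, 3.06], [-0.37, 2.12], [-1.25, 1.32], [0.18, 2.47], [-1.1, 4.24], [0.23, 1.98], [-2.94, 2.94]. Speed limits (rad/s): [2.57, 2.57, 3.14, 3.14, 3.14, 3.14, 3.14].

## Interface

Orientations are given as [roll, pitch, yaw] about the fixed x, y, z axes, in that order (R = Rz(yaw) Ry(pitch) Rx(roll)).
In Python, from station import move_to, move_l, movej, release, close_gripper, wait, solve_ik, read_camera, get_calibration, PlanningError, hand_in, get_time, get_joint_pos, get_qd, get_joint_efforts, get_tcp_pos, get_orientation, get_force, get_moment, get_opening, get_grasp_force, tips_ahead gives the robot as it stands. Calls block until the motion is done:
- move_to(position, orientation): joint-space move of the TCP to a pose.
- move_l(position, attitude=None, vel=0.15, max_force=None): straight line of the TCP; attitude=None keeps the orientation; vel is the mean speed in m/s. With max_force (N) it stops when the force on the tool has changed by that much, and returns True; else False.
- movej(angles): joint-space move.
- release() and close_gripper(): open the fingers fully, or close them until they stop; the grip force is fixed at half the most.
- wait(seconds).
- solve_ik(position, orientation): joint angles nearest the present ones, or None.
- read_camera(name): name is "scene" or "top" or "wrist"; returns the picture (384x512x3 uint8, blue, green, red); there is no depth.
- get_calibration(name): a dict with "fx", "fy", "cx", "cy" (pixels), "R" (3x3) and "t" (3): a world point X has camera coordinates R X + t. Camera axes: x right, y down, z forward; pixel columns grow to the right and rows downward; lengths in m; the calibration is good to about 2 mm. A picture is of the moment at which its call begins: read the wrist's pose just before it. get_calibration takes no time and is no camera call; for the wrist camera it gives the pose at the moment of the call.
A pose or a line that the arm cannot do raises PlanningError and nothing moves.
- hand_in(): hands the job in; it is judged then, once.
Readings, each from a call of its own:
- get_time(): time.
- get_joint_pos(): joint angles.
- get_qd(): joint speeds.
- get_joint_efforts(): joint torques, N m.
- get_tcp_pos(): TCP position.
- get_orientation(): TCP orientation.
- get_force(): force on the tool from outside, world axes, zero at the start.
- get_moment(): the same for the moment, N m.
- get_opening(): finger opening in m.
- get_grasp_force(): force on a finger pad.
Only numpy, scipy, OpenCV 4.12 (cv2) and the standard library are available. Lean on these libraries where they do the work, as an engineer would, in place of code of your own. Each camera call takes 0.05 s, during which the arm holds its last target. There are 200 camera calls.

## Working session

There is one attempt and no reset: what is moved stays moved. The work goes in short steps, each a Python script; the robot and the scene stay as the last script left them, time stands still between calls to the robot, and variables do not carry over. Pictures are saved under pics/ and viewed, at most 10 in all, crops included, and the job is handed in when it is done.

```bash
mkdir -p pics; ls; python3 - <<'E'
from station import *
import cv2
for n in ("top","scene"):
    im=read_camera(n); cv2.imwrite(f"pics/{n}0.png",cv2.resize(im,(800,600),interpolation=cv2.INTER_CUBIC))
    cv2.imwrite(f"{n}_raw.png",im)
    c=get_calibration(n); print(n,c)
print(get_time(),get_orientation(),tips_ahead)
E
```

```text
pics
top {'fx': 497.11975060709165, 'fy': 497.11975060709165, 'cx': 256.9837262101051, 'cy': 198.23370034339487, 'R': array([[ 0.02708336, -0.99925515,  0.02748888],
       [-0.98335522, -0.03157464, -0.17892893],
       [ 0.17966361, -0.02218533, -0.98347791]]), 't': array([-0.02793683,  0.585356  ,  1.30505248])}
scene {'fx': 414.22658743527086, 'fy': 414.22658743527086, 'cx': 253.39541974730054, 'cy': 191.72898468380382, 'R': array([[-0.28656064,  0.95800334,  0.01061177],
       [ 0.72172789,  0.22314314, -0.6552221 ],
       [-0.6300729 , -0.18010206, -0.75536176]]), 't': array([ 0.14680898, -0.38218146,  1.59670153])}
0.1 [-3.13994618e+00  3.18044209e-05  2.78084984e+00] 0.025
```

View pics/top0.png

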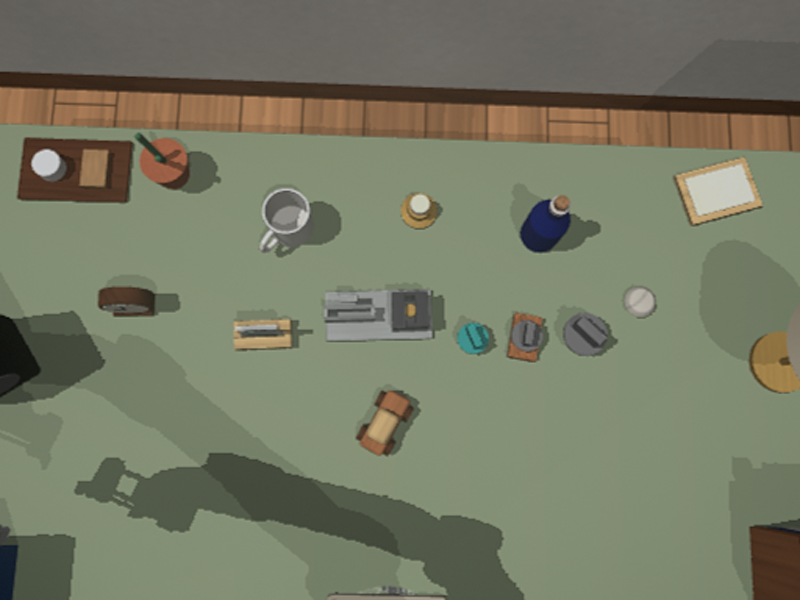

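View pics/scene0.png

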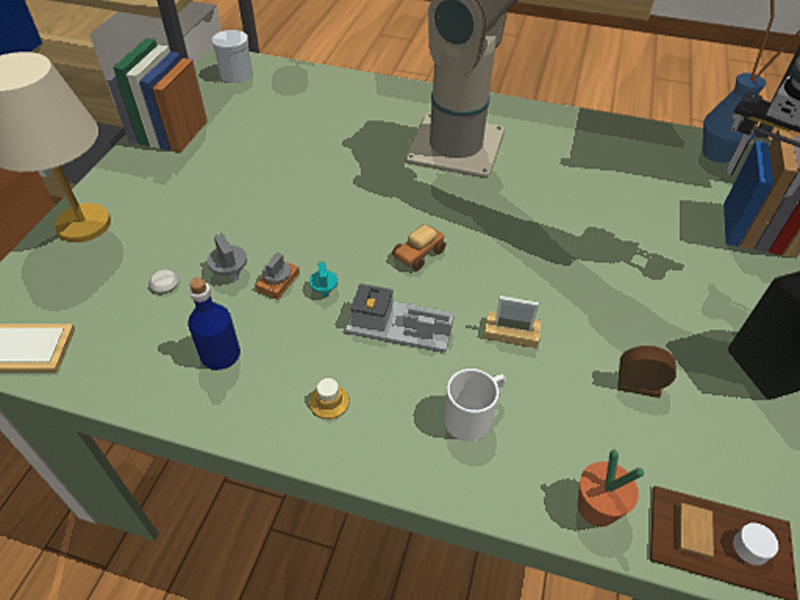

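```bash
cat > h.py <<'E'
from station import *
import numpy as np, cv2, math
def bp(c,px,z,s=1.0):
    "pixels (in a picture magnified s times) -> world points at height z"
    px=np.atleast_2d(np.array(px,float))
    px=(px+.5)/s-.5
    R,t=np.array(c["R"]),np.array(c["t"])
    d=np.c_[(px[:,0]-c["cx"])/c["fx"],(px[:,1]-c["cy"])/c["fy"],np.ones(len(px))]@R
    o=-R.T@t
    return o+d*((z-o[2])/d[:,2])[:,None]
def proj(c,X):
    X=np.atleast_2d(X); p=X@np.array(c["R"]).T+np.array(c["t"])
    return np.c_[c["fx"]*p[:,0]/p[:,2]+c["cx"],c["fy"]*p[:,1]/p[:,2]+c["cy"]]
def down(y): return [math.pi,0,y]
def shot(name,cam="wrist",s=1.5625):
    c=get_calibration(cam); im=read_camera(cam)
    cv2.imwrite(f"pics/{name}.png",cv2.resize(im,None,fx=s,fy=s,interpolation=cv2.INTER_CUBIC))
    np.save(f"{name}.npy",c,allow_pickle=True); return c
def load(name): return np.load(f"{name}.npy",allow_pickle=True).item()
E
python3 - <<'E'
from h import *
c=get_calibration("top"); s=1.5625
np.set_printoptions(precision=4,suppress=True)
for n,z,p in [("holder",.012,[(325,291),(432,290),(432,341),(326,341)]),("stand",.022,[(233,320),(292,320),(292,347),(234,349)]),("rest",.02,[(514,312),(545,317),(537,361),(507,355)])]:
    w=bp(c,p,z,s); print(n,w.mean(0),"\n",w[:,:2])
for y in (math.pi/2,-math.pi/2,0,math.pi): print(y,solve_ik([.55,.12,.25],down(y)))
w=get_calibration("wrist"); C=-np.array(w["R"]).T@w["t"]; print("cam rel TCP",C-get_tcp_pos(), "fwd",w["R"][2],w["fx"])
E
```

```text
holder [0.5819 0.0295 0.012 ] 
 [[ 0.6239  0.1281]
 [ 0.6321 -0.0653]
 [ 0.5388 -0.0671]
 [ 0.5329  0.1222]]
stand [0.5407 0.2337 0.022 ] 
 [[0.564  0.2877]
 [0.5673 0.1835]
 [0.519  0.1809]
 [0.5123 0.2826]]
rest [ 0.5516 -0.2344  0.02  ] 
 [[ 0.5949 -0.2132]
 [ 0.5875 -0.2692]
 [ 0.5075 -0.2544]
 [ 0.5167 -0.2008]]
1.5707963267948966 [-0.5493  0.5117  0.4345  1.7497 -0.2587  0.937  -0.0093]
-1.5707963267948966 [ 0.0138  0.5069 -0.4212  1.7331  0.2458  0.9539  2.638 ]
0 [-0.7578  0.5934  0.7936  1.7553 -0.4925  1.0032 -1.3475]
3.141592653589793 [-0.3026  0.4806  0.0566  1.7425 -0.0329  0.9195  1.3384]
cam rel TCP [-0.0791  0.03    0.1538] fwd [ 0.2677 -0.1023 -0.9581] 290.5587125852051
```

```bash
python3 - <<'E'
from h import *
move_to([.56,.14,.2],down(math.pi/2)); shot("w1"); print(get_time())
E
```

```text
2.2167
```

View pics/w1.png

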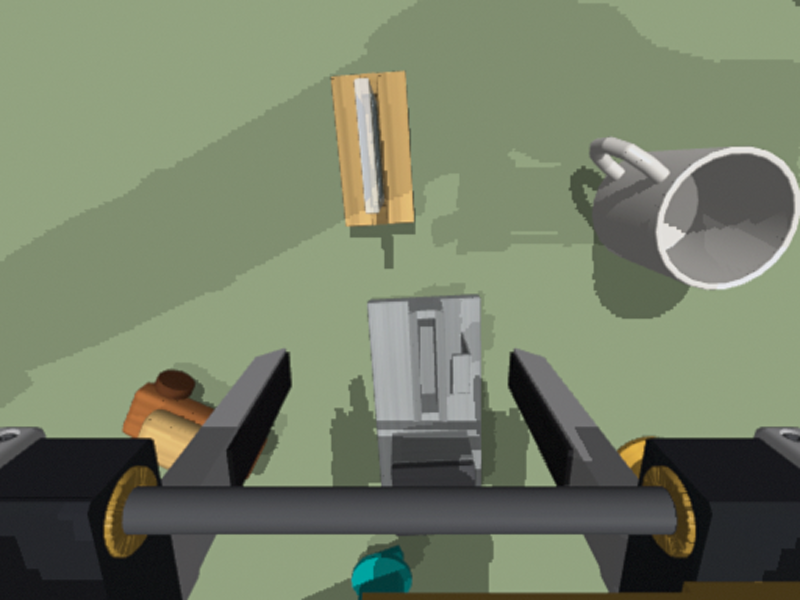

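```bash
python3 - <<'E'
import cv2,numpy as np
im=cv2.imread("pics/w1.png")  # 800x600
a=im[60:240,320:420]; b=im[285:475,360:490]
A=cv2.resize(a,None,fx=3,fy=3,interpolation=cv2.INTER_CUBIC); B=cv2.resize(b,None,fx=3,fy=3,interpolation=cv2.INTER_CUBIC)
H=600; o=np.zeros((600,700,3),np.uint8); o[:A.shape[0],:300]=A; o[:570,305:305+390]=B
cv2.imwrite("pics/w1c.png",o)
E
```

```text
(no output)
```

View pics/w1c.png

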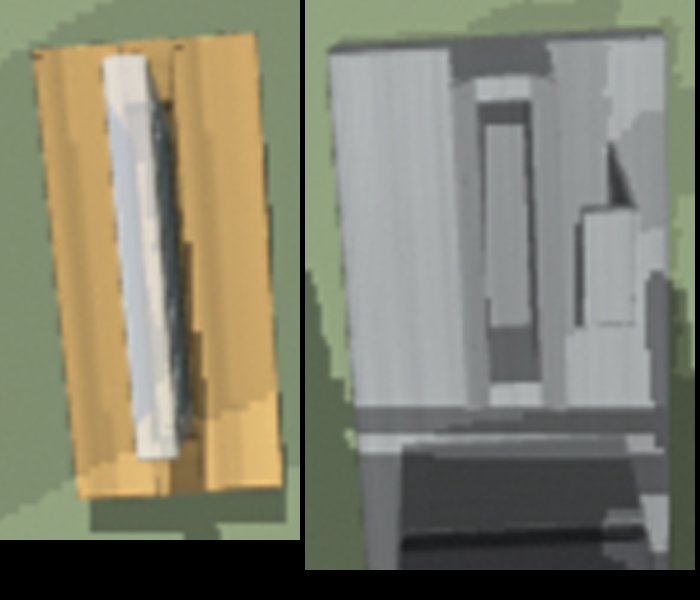

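```bash
python3 - <<'E'
from h import *
np.set_printoptions(precision=4,suppress=True)
c=load("w1"); s=1.5625
A=lambda p:[(320+x/3,60+y/3) for x,y in p]
B=lambda p:[(360+(x-305)/3,285+y/3) for x,y in p]
def rep(n,p,z):
    w=bp(c,p,z,s); print(n,"mean",w.mean(0)[:2],w[:,:2].tolist()); return w
ang=lambda d:math.degrees(math.atan2(d[1],d[0]))
w=rep("panel top",A([(125,57),(158,457)]),.094); print(np.linalg.norm(w[0]-w[1]),ang(w[0]-w[1]))
w=rep("stand",A([(36,50),(256,33),(281,485),(80,497)]),.022); print(ang(w[0]-w[3]),ang(w[1]-w[2]))
for z in (.048,.043):
    w=rep("slot ends",B([(506,100),(514,383)]),z); print(np.linalg.norm(w[0]-w[1]),ang(w[0]-w[1]))
w=rep("mouth",B([(452,85),(552,80),(565,405),(468,405)]),.048); print(np.linalg.norm(w[0]-w[1]),ang(w[0]-w[3]))
w=rep("base",B([(330,50),(663,37)]),.012);print(np.linalg.norm(w[0]-w[1]),ang(w[0]-w[1]))
w=rep("floor far/near?",B([(506,123),(510,327)]),.012)
w=rep("socket top far edge",B([(358,440),(660,440)]),.06);print(np.linalg.norm(w[0]-w[1]))
print(rep("clip top",B([(580,208),(635,208),(635,325),(585,325)]),.059))
E
```

```text
panel top mean [0.5414 0.2349] [[0.5390300107880237, 0.2691068199470707], [0.5438143350626796, 0.20061747005376437]]
0.06865625104513645 93.99590609365282
stand mean [0.5416 0.2349] [[0.5138335266361276, 0.2824805515336826], [0.5625523429414026, 0.28603303682743886], [0.5692564148843665, 0.1870740715015724], [0.5206089661886846, 0.18404673618496914]]
93.9375974100195 93.87563678825204
slot ends mean [0.5805 0.0843] [[0.5787371942063223, 0.12199585236989148], [0.5822953213787734, 0.046516162412169715]]
0.07556350881933116 92.69893611304592
slot ends mean [0.5809 0.0819] [[0.5790615177017884, 0.12029960738037848], [0.5826778203124743, 0.043585823240997884]]
0.07679897344076635 92.69893611304589
mouth mean [0.5804 0.0833] [[0.5659089017423079, 0.12569452724125713], [0.5894865324410502, 0.12700781805351608], [0.5953918503376974, 0.040264903844125816], [0.5707459505389243, 0.04018560180534714]]
0.023614177989585813 93.23764373924567
base mean [0.5782 0.1254] [[0.5346893822984974, 0.12346142756539558], [0.621722149272113, 0.12727253447758025]]
0.08711616992831915 -177.49265776313678
floor far/near? mean [0.5824 0.0732] [[0.5812037842106429, 0.10332239279278488], [0.5835467943277066, 0.042992836211973334]]
socket top far edge mean [0.5805 0.0377] [[0.5433224266378729, 0.03762889687822224], [0.617662024238852, 0.037869271775357066]]
0.07433998622253482
clip top mean [0.6033 0.0839] [[0.5958820741775208, 0.09911263055052358], [0.6087512347530295, 0.09915295386070774], [0.6101925152677419, 0.06875117964154576], [0.5981744945524275, 0.06871293255064495]]
[[0.5959 0.0991 0.059 ]
 [0.6088 0.0992 0.059 ]
 [0.6102 0.0688 0.059 ]
 [0.5982 0.0687 0.059 ]]
```

```bash
python3 - <<'E'
from h import *
yp=math.pi/2+math.radians(4.0); ys=math.pi/2+math.radians(2.9)
move_to([.5415,.235,.17],down(yp))
print(move_l([.5415,.235,.084],vel=.12,max_force=8),get_tcp_pos())
close_gripper(); print("open",get_opening(),get_grasp_force())
move_l([.5415,.235,.165],vel=.12)
move_l([.581,.083,.165],attitude=down(ys),vel=.15)
move_l([.581,.083,.138],vel=.1); wait(.2); shot("w2"); f0=get_force()
hit=move_l([.581,.083,.091],vel=.04,max_force=5)
print(hit,get_tcp_pos(),get_force()-f0,get_opening(),get_time())
E
```

```text
False [0.54222099 0.23479815 0.08465706]
open 0.007726579217584836 29.99991238117218
True [0.58072782 0.08296493 0.09196885] [-1.15403149  1.59795737  5.06203926] 0.00778132433161246 8.625
```

```bash
python3 - <<'E'
from h import *
release(); wait(.3)
move_l([.581,.083,.17],vel=.15)
move_to([.60,-.13,.2],down(math.pi)); shot("w3"); print(get_time())
E
```

```text
12.3833
```

View pics/w3.png

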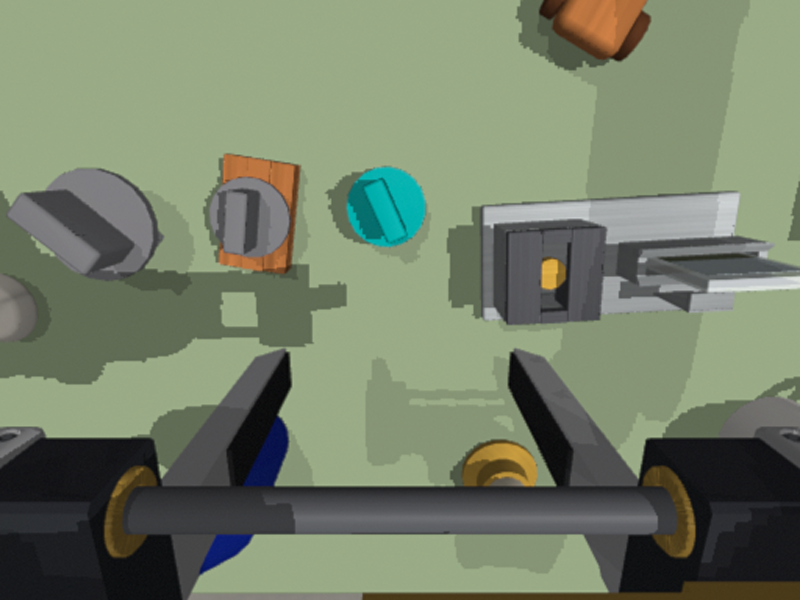

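```bash
python3 - <<'E'
import cv2,numpy as np
im=cv2.imread("pics/w3.png")
a=im[145:285,200:310]; b=im[205:335,470:620]
A=cv2.resize(a,None,fx=3,fy=3,interpolation=cv2.INTER_CUBIC); B=cv2.resize(b,None,fx=3,fy=3,interpolation=cv2.INTER_CUBIC)
o=np.zeros((440,790,3),np.uint8); o[:420,:330]=A; o[:390,335:785]=B
cv2.imwrite("pics/w3c.png",o)
E
```

```text
(no output)
```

View pics/w3c.png

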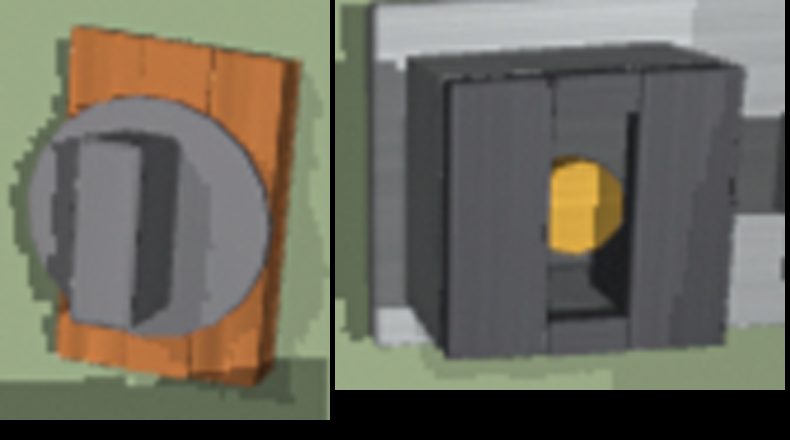

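```bash
python3 - <<'E'
from h import *
np.set_printoptions(precision=4,suppress=True)
c=load("w3"); s=1.5625
A=lambda p:[(200+x/3,145+y/3) for x,y in p]
B=lambda p:[(470+(x-335)/3,205+y/3) for x,y in p]
ang=lambda d:math.degrees(math.atan2(d[1],d[0]))
def rep(n,p,z):
    w=bp(c,p,z,s); print(n,"mean",w.mean(0)[:2],"angs",[round(ang(np.roll(w,-1,0)[i]-w[i]),1) for i in range(len(w))],"len",np.linalg.norm(np.roll(w,-1,0)-w,axis=1)); return w
rep("grip",A([(82,140),(140,147),(132,327),(72,318)]),.064)
rep("flange LR",A([(28,200),(270,215)]),.034)
rep("flange TB",A([(145,96),(165,338)]),.034)
w=rep("sock",B([(447,80),(742,68),(725,343),(447,355)]),.06)
rep("opening y edges",B([(549,200),(635,200)]),.06)
rep("plunger",B([(548,205),(625,205)]),.05)
rep("plunger",B([(575,155),(575,254)]),.05)
th=math.radians(2.9); print("socket from slot",np.array([.581,.083])+107e-3*np.array([math.sin(th),-math.cos(th)]))
print(proj(get_calibration("wrist"),[[.5866,-.0239,.06]])*s)
E
```

```text
grip mean [ 0.55   -0.2322] angs [83.2, -8.0, -98.8, 170.6] len [0.0119 0.0381 0.0128 0.0377]
flange LR mean [ 0.5474 -0.2324] angs [86.5, -93.5] len [0.0557 0.0557]
flange TB mean [ 0.5502 -0.2313] angs [-0.5, 179.5] len [0.0555 0.0555]
sock mean [ 0.5858 -0.0253] angs [92.3, 3.9, -87.4, -176.1] len [0.0632 0.0624 0.0631 0.0627]
opening y edges mean [ 0.5822 -0.0252] angs [90.0, -90.0] len [0.019 0.019]
plunger mean [ 0.5857 -0.0228] angs [90.0, -90.0] len [0.0176 0.0176]
plunger mean [ 0.5857 -0.0254] angs [5.4, -174.6] len [0.0233 0.0233]
socket from slot [ 0.5864 -0.0239]
[[556.3722 277.6398]]
```

```bash
python3 - <<'E'
from h import *
np.set_printoptions(precision=4,suppress=True)
c=load("w3"); s=1.5625
for z in (.03,.04,.05): print(z,bp(c,[(157,225),(28,230),(120,278),(85,168),(347,207)],z,s)[:,:2].tolist())
k=np.array([.55,-.232]); u=np.array([.151,.989])
print(k-u*.0595,k-u*.047,k+u*.0595)
for zz in (.2,.061): print(solve_ik([.55,-.232,zz],down(math.radians(171.3))))
E
```

```text
0.03 [[0.5553370975759309, -0.29992382472673745], [0.5588787000734052, -0.3918499863849396], [0.5938503480765756, -0.3328078888145975], [0.5166848120172969, -0.34315913046367635], [0.5427966768533671, -0.16520464367250798]]
0.04 [[0.5540981633241815, -0.29463768084518893], [0.5575302023107916, -0.3837200018920517], [0.5914199625135481, -0.3265044389210058], [0.5166416302848513, -0.3365354531087349], [0.5419456948133798, -0.1640861912435072]]
0.05 [[0.5528592290724321, -0.28935153696364047], [0.5561817045481781, -0.37559001739916376], [0.5889895769505207, -0.32020098902741406], [0.5165984485524058, -0.3299117757537934], [0.5410947127733926, -0.16296773881450644]]
[ 0.541  -0.2908] [ 0.5429 -0.2785] [ 0.559  -0.1732]
[ 0.4016  0.5855 -0.0777  1.7032  0.0569  0.8551  1.7183]
[ 0.393   0.7774 -0.0654  1.7994  0.0853  0.5675  1.6933]
```

```bash
python3 - <<'E'
from h import *
yk=math.radians(171.3); yi=math.radians(183.0)
K=[.5502,-.2312]; S=[.5862,-.0248]
move_to(K+[.15],down(yk))
print(move_l(K+[.066],vel=.1,max_force=5),get_tcp_pos())
close_gripper(); print("open",get_opening(),get_grasp_force(),get_tcp_pos())
move_l(K+[.155],vel=.12)
move_l(S+[.155],attitude=down(yi),vel=.15)
move_l(S+[.128],vel=.1); wait(.2); shot("w4"); f0=get_force()
hit=move_l(S+[.094],vel=.025,max_force=14)
print(hit,get_tcp_pos(),get_force()-f0,get_opening(),get_time(),get_joint_pos())
E
```

```text
False [ 0.55074564 -0.23127246  0.0665228 ]
open 0.013485719452485325 29.962372183799744 [ 0.55011898 -0.23155673  0.06596714]
True [ 0.58624461 -0.02497128  0.09805741] [-1.91747134  0.62489596  7.35798408] 0.013690896638499152 19.3583 [ 0.05827543  0.71125446 -0.10068644  1.81082311  0.11299279  0.62514326
  1.51310892]
```

View pics/w4.png

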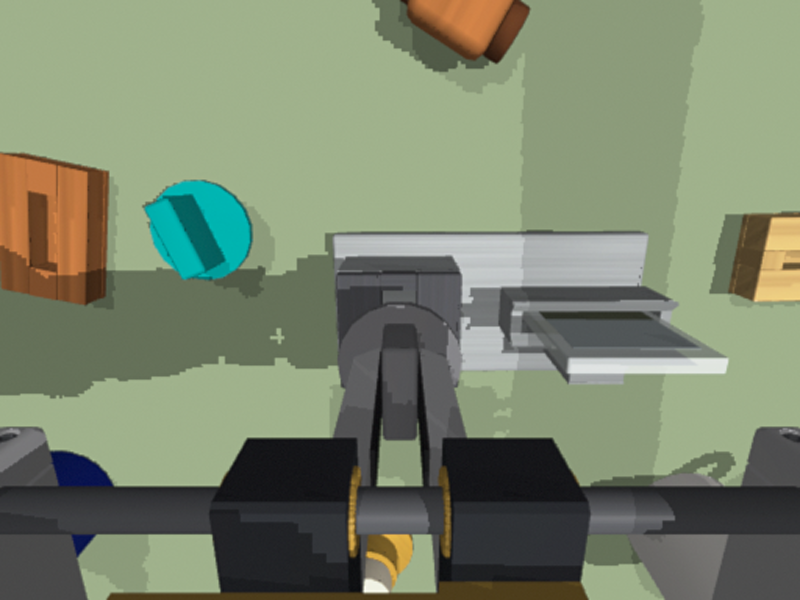

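```bash
python3 - <<'E'
from h import *
S=[.5862,-.0248]
for a in list(range(171,92,-13))+[92]:
    try: move_l(S+[.0965],attitude=down(math.radians(a)),vel=.01)
    except PlanningError as e: print("PE",e); break
    print(a,get_tcp_pos(),math.degrees(get_orientation()[2]),get_force(),round(get_moment()[2],2),get_opening(),get_grasp_force(),get_time())
    if abs(get_force()[2])>45: break
E
```

```text
171 [ 0.58726459 -0.0248022   0.09779886] 170.97765797167722 [-1.33142096  0.12640286 10.74930818] -0.05 0.013573604223029742 30.005852580070496 19.7167
158 [ 0.58787938 -0.02496881  0.09780153] 157.98078027860734 [-0.38244579  0.21140984  9.33650456] -0.1 0.013957760268127768 30.004033148288727 20.0917
145 [ 0.58807303 -0.02516554  0.09779976] 144.9762635097893 [ 0.68308437 -0.83274958  8.76154391] -0.04 0.013657006606805654 30.004441738128662 20.4667
132 [ 0.58813104 -0.02528929  0.09784165] 131.97551379435157 [ 0.83806801 -0.14756829  8.47457648] -0.03 0.013706968000895423 30.005113184452057 20.8417
119 [ 0.58814824 -0.02538611  0.09783974] 118.97752429873776 [-0.35912999  0.51367438  8.54331115] -0.01 0.013425095197178924 30.00515967607498 21.2167
106 [ 0.58813016 -0.0254677   0.09784431] 105.97555742008387 [ 0.59239285 -0.87047407  9.0539311 ] -0.08 0.013696589814782292 30.005483329296112 21.5917
93 [ 0.58808204 -0.02551048  0.09785837] 92.97508738911655 [ 0.20184498 -0.07320985  9.5751255 ] -0.03 0.013610162969379986 30.005469918251038 21.9667
92 [ 0.58810821 -0.02558257  0.09787449] 91.99272186206433 [-0.60818987 -0.83559405  9.52956537] 0.0 0.013354002569238774 30.003235638141632 22.2167
```

```bash
python3 - <<'E'
from h import *
move_l([.5862,-.0248,.0945],attitude=down(math.radians(92)),vel=.02); wait(.5)
print(get_tcp_pos(),get_force(),get_opening(),get_grasp_force(),np.abs(get_qd()).max(),get_time())
shot("w5"); a=cv2.imread("pics/w5.png")
s=read_camera("scene"); c=get_calibration("scene"); u,v=proj(c,[[.586,.03,.05]])[0].astype(int)
cr=cv2.resize(s[v-60:v+60,u-70:u+70],None,fx=4,fy=4,interpolation=cv2.INTER_CUBIC)
a=cv2.resize(a,None,fx=.3,fy=.3); o=np.zeros((480,800,3),np.uint8); o[:,:560]=cr; o[:a.shape[0],560:800]=a; cv2.imwrite("pics/fin.png",o)
E
```

```text
[ 0.58817208 -0.02559894  0.09756404] [-3.80628774  0.53815018 22.12176074] 0.014236589600551712 30.02706080675125 0.0011821107847296967 22.9667
```

View pics/fin.png

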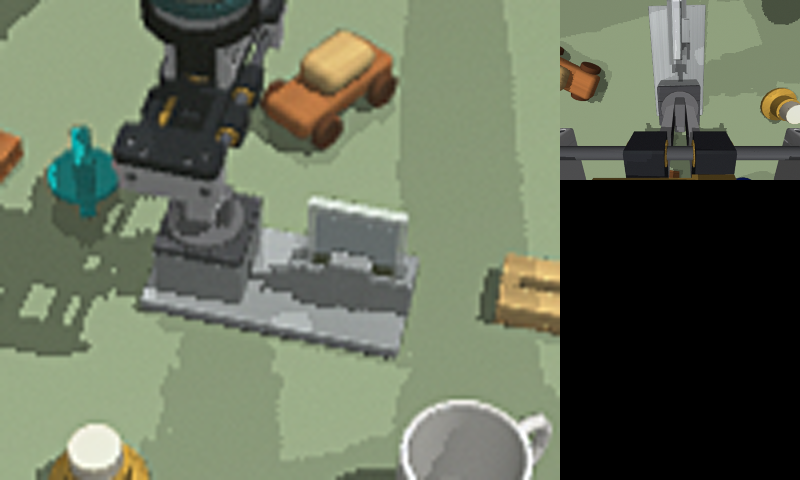

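The flange lies flush on the socket at (200,215), the panel stands upright in the slot at (355,240), and the fingers grip the key with 22 N pressing down. I'm handing in.

```bash
python3 -c "
from station import *
print(hand_in())"
```

```text
the job is handed in; nothing more can be done
None
```

I handed the job in at about 23 s. The panel stands in the slot and is released, and the key is home, turned about a quarter turn clockwise, and still gripped and pressed. I have no verdict from the judge, and I did not read the clip travel directly.

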